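# Index the thermostat dial on by one station

### The job

Bring the next thermostat under the brass driver bush by indexing the dial fixture on by one station: with the fingertips push the index bolt's yellow knob fully back so that the dial is free, push the hand wheel clockwise (seen from above) through exactly one turn by its upright red handle, then push the bolt fully home into the dial again so that the dial is locked. Only push the knob and the handle: do not touch or lift the thermostats, do not turn the dial itself by hand, and leave the loose parts round the fixture where they are.

Things in the scene. Friction and masses are not known exactly. Their poses are not given: they have to be found in the camera images.
- indexer: Bench indexing fixture, fixed: tapered grey-green base about 346 x 251 mm, top 18 mm above the bench, with hand wheel (narrow end), dial with four nests (middle), index bolt (other end). Origin on the bench under the wheel axis; z up; y points from the wheel axis to the dial axis (130 mm off) and on to the bolt; x points the way from the dial axis to the brass bush.
- wheel (a joint): Angle of the hand wheel about its vertical axis, rad: 0 at the start, growing clockwise seen from above; 6.283 is one turn. No end stops; it stays where it is left; about 3 to 4 N at the handle turn it. Gears turn the dial the other way by a quarter of the angle, so one turn is one nest. With the bolt home it has only about 0.05 rad of play.
- wheel_axis (a point): Point on the hand wheel's axis at the height of the top of its rim, 84 mm above the bench. The wheel: black rim of 53 mm outer radius, z 72 to 84 mm, three aluminium spokes, hub up to 90 mm.
- handle (a point): Middle of the wheel's upright red handle, 110 mm above the bench and 47 mm from the wheel's axis; it goes round with the wheel. The handle is round, 16 to 20 mm thick, from 87 to 131 mm above the bench, and stands on the rim at the end of a spoke; there is free space all round it.
- bolt (a joint): Travel of the index bolt, m: 0 home (tapered nose in a V notch of the dial's rim, dial locked), 0.016 fully back at its stop; clear of the dial from 0.014. Slides along the fixture's y (back = away from the dial) with 3 N friction, stays where left. It enters a notch only within about 0.3 rad of a whole number of wheel turns and then pulls the dial into line, with up to about 15 N.
- bolt_knob (a point): Middle of the bolt's upright yellow knob, 78 mm above the bench, at fixture y = 252 mm (home) to 268 mm (back). Knob round, 21 mm thick, from 62 to 94 mm above the bench, on a 10 mm stem. The guide below it (fixture x -26 to 26, y 236 to 288 mm) reaches up to 59 mm.
- station (a point): Point on the dial's surface straight under the brass bush, 46 mm above the bench: where the middle of the thermostat's underside must come. The bush's bracket stands 18 to 112 mm above the bench, from here to 90 mm further along the fixture's x.
- dial_axis (a point): Centre of the dial's top surface, 46 mm above the bench.
- thermo_a: The next thermostat: white ceramic switch 30 x 46 x 38 mm with an upright spindle, standing loose in the dial's nest nearest the wheel; origin at the middle of its underside, z up.
- thermo_b: A second, like thermostat in the nest one place behind it (on the fixture's -x side); it stays in its nest and is carried round. Origin at the middle of its underside, z up.
- foot: Bystander: loose grey plastic foot, 35 mm across, 36 mm high, standing on the bench beside the wheel end; origin under its centre.
- knob: Bystander: loose dark grey control knob, 41 mm across, 24 mm high, on the bench on the other side of the wheel end; origin under its centre.
- cutters: Bystander: side cutters with red handles, 67 x 128 x 13 mm, lying on the bench behind the bolt end; origin under the middle.
- dial: The dial: aluminium plate of 78 mm radius, 36 to 46 mm above the bench, with four black nests and four V notches in its rim, over a steel gear of 107 mm radius that reaches up to 30 mm. Turns about the vertical through point dial_axis. Origin on that axis at bench height.
Not all that is in view belongs to the job. Leave any green or pink look-alike of the thermo_b alone.

How it is judged:
On the way, in this order (a step that is already met when the one before it is completed fails the run):
1. the index bolt is drawn back clear of the dial, the wheel not yet turned (value of joint bolt above 0.014 m and value of joint wheel between -0.25 and 0.25 rad), for 0.2 s.
2. with the bolt drawn the wheel has gone once round clockwise and stands within 0.3 rad of one full turn (value of joint bolt above 0.014 m and value of joint wheel between 5.9832 and 6.5832 rad and velocity of joint wheel between -0.1 and 0.1 rad/s), for 0.2 s.
At the end, for the whole second after the job is handed in: The index bolt is home within 2 mm, the hand wheel stands within 0.12 rad of one full clockwise turn and still, the next thermostat is upright in its nest within 5 mm of the point under the bush, and the second thermostat is upright in its nest (value of joint bolt below 0.002 m and value of joint wheel between 6.1632 and 6.4032 rad and velocity of joint wheel between -0.05 and 0.05 rad/s and horizontal distance between thermo_a and station below 0.005 m and height (world z) of thermo_a between 0.042 and 0.051 m and angle between each of thermo_a, thermo_b's own z axis and vertical below 0.1 rad and linear speed of thermo_a below 0.03 m/s and height (world z) of thermo_b between 0.042 and 0.051 m and horizontal distance between thermo_b and dial_axis between 0.037 and 0.047 m); the robot touches nothing.
It fails at once if the wheel is turned past one turn by more than 0.5 rad, or backwards by more than 0.5 rad (value of joint wheel above 6.7832 rad or value of joint wheel below -0.5 rad).
It fails at once if the robot touches a thermostat (contact force between any of the fingers, the arm and thermo_a above 1 N or contact force between any of the fingers, the arm and thermo_b above 1 N).
It fails at once if the robot pushes the dial itself (contact force between any of the fingers, the arm and dial above 1 N).
It fails at once if a thermostat is lifted from its nest or tipped (height (world z) of any of thermo_a, thermo_b above 0.054 m or angle between any of thermo_a, thermo_b's own z axis and vertical above 0.3 rad).
It fails at once if a bystander is moved by more than 15 mm (distance of any of foot, knob, cutters from where it was at the start of the episode above 0.015 m).
It also fails if it takes over 72 s, if anything falls off the work surface, if the arm or the gripper's body presses on something with over 40 N, if the wrist force passes 120 N, or if a joint passes its speed limit or range.

### The arm

A 6-joint arm with a two-finger parallel gripper is mounted at the origin on a cart in front of the work surface, level with it; the furniture and walls round the work are solid. World frame = base frame: x ahead of the robot, y to its left, z up, the work surface at z = 0. Lengths are in m, angles in rad, forces in N, time in s.
With the tool pointing down it reaches from about 0.35 to 0.775 m from the base axis. Payload 5.5 kg.
Tool frame: the origin (TCP) lies on the centre line of the jaws, within the pads' length; the fingertips stand 11 mm ahead of it and the grasp point (between the pads) lies 8 mm behind it; z points along the fingers, y is the line along which they close (so a half turn about z gives the same grasp; the last joint's range is limited). The gripper opens to 85 mm and grips with 20 to 120 N. Pads are 22 mm wide; open, the fingers measure 114 mm over their backs; the gripper's body (76 mm by 85 mm) begins 54 mm behind the grasp point. The pads swing forward as they close: fully open they stand 13 mm farther back than shut.
Start: joints at [-1.347, 0.313, 0.046, 1.304, 0, 1.431], TCP at [0.205, -0.537, 0.242] pointing down, gripper open.
Joint ranges: [-2.76, 2.76], [-0.86, 1.69], [-1.03, 1.26], [-2.2, 2.34], [-1.47, 1.5], [-3.14, 3.14]. Speed limits (rad/s): [2.57, 2.57, 3.14, 3.14, 3.14, 3.14].

### API

Orientations are given as a unit quaternion [w, x, y, z].
In Python, from workcell import get_state, eyes, env gives the robot as it stands.
- The arm moves only by the shell command python3 -m inch 'ROWS' [OPENING] [FORCE]. ROWS is JSON, one flat list of numbers, 4 for each row, row after row: the shift along the tool's x, y, z in cm, then the turn about the tool's z in rad. A call has exactly 5 rows; each row shifts and turns the commanded pose from where the row before left it, along the tool's axes as they then stand; what a row does not reach is not made up. A row lasts 1/12 s, in which the tool goes at most 41.7 mm and 7.16 degrees, less where a joint would pass 70% of its speed; a pose out of reach is approached as far as the arm can. A call is refused whole if a number of a shift passes 4.17 or a number of a turn 0.125, either way. A call with a gripper value outside its range is refused whole. OPENING is the opening, from -1 (shut) to 1 (fully open), set as the call begins (- or left out, the last holds). The fingers move at their own pace and stop on an object; FORCE is the grip in N (left out, the last holds). Time passes only in rows, so rows that do not move let the fingers close, or fill a call up. It gives the time, the measured TCP pose, the force, the opening and the grip force at its end, in the units of the state.
- get_state(): the state, without advancing time (a new reading comes with each control period).
- eyes.read_camera(name): name is "side" or "top"; returns the picture (400x640x3 uint8, red, green, blue); there is no depth.
- eyes.camera_info(name): a dict with "fovy" (degrees; the focal length in pixels is half the picture's height over the tangent of half this angle, whatever the lens; pixels are square), "cx", "cy" (the principal point, pixels), "xyz" and "orientation" of the camera in the world. Camera axes: x right, y down, z forward; pixel columns grow to the right and rows downward; lengths in m; the calibration is good to about 2 mm. A picture is of the moment at which its call begins. camera_info takes no time and is no camera call.
- env.hand_in(): hands the job in; it is judged then, once.
The state is a dict: "clock": time; "joint_pos": joint angles; "qvel": joint speeds; "tau": joint torques, N m; "tcp_pos": TCP position; "orientation": TCP orientation; "wrist_force": force on the tool from outside, world axes, zero at the start; "ft_torque": the same for the moment, N m; "finger_gap": finger opening in m; "grip_force": force on a finger pad.
Only numpy, scipy, OpenCV 4.12 (cv2) and the standard library are available. Lean on these libraries where they do the work, as an engineer would, in place of code of your own. Each camera call takes 0.05 s, during which the arm holds its last target. There are 200 camera calls.

## Working session

There is one attempt and no reset: what is moved stays moved. The work goes in short steps, Python scripts to look and compute and a shell command to move; the robot and the scene stay as the last step left them, time stands still between calls to the robot, and variables do not carry over. Pictures are saved under pics/ and viewed, at most 10 in all, crops included, and the job is handed in when it is done.

```bash
ls; mkdir -p pics; python3 - <<'E'
from workcell import get_state, eyes, env
import cv2
print(get_state())
for n in("side","top"):
    print(n,eyes.camera_info(n)); cv2.imwrite(f"pics/{n}0.png",eyes.read_camera(n)[:,:,::-1])
E
```

```text
pics
{'clock': 0.0, 'joint_pos': array([-1.34657933e+00,  3.14022155e-01,  4.49927515e-02,  1.30359300e+00,
        1.37813108e-05,  1.43118945e+00]), 'qvel': array([ 0.00048596,  0.00142047,  0.00108694, -0.00061853, -0.00122233,
        0.00020431]), 'tau': array([ 1.67017475e-03, -4.80628538e+01,  2.98532420e+01,  1.93752546e-02,
        2.82061461e-05, -4.09508289e-06]), 'tcp_pos': array([ 0.20449709, -0.53689219,  0.2414021 ]), 'orientation': array([-9.12514791e-04,  9.83499193e-01,  1.80910211e-01, -3.17302143e-05]), 'wrist_force': array([-0.00324734,  0.06443104, -0.11852457]), 'ft_torque': array([-0.0242705 ,  0.02640743,  0.01960522]), 'grip_force': 0.0, 'finger_gap': 0.08552438219174434}
side {'fovy': 44.938323189411896, 'cx': 320.8099834208431, 'cy': 200.44906400462918, 'xyz': array([0.0119577 , 0.85203513, 0.58742527]), 'orientation': array([ 0.16423863, -0.2578127 ,  0.8222742 , -0.4800244 ])}
top {'fovy': 48.225000923358714, 'cx': 314.58436391907696, 'cy': 194.22935924046453, 'xyz': array([0.40119624, 0.12334568, 0.97757522]), 'orientation': array([-0.05085835,  0.71073198, -0.69910603,  0.05936533])}
```

View pics/top0.png

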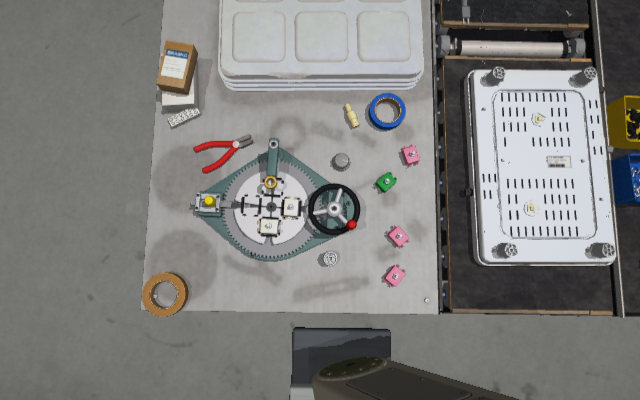

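View pics/side0.png

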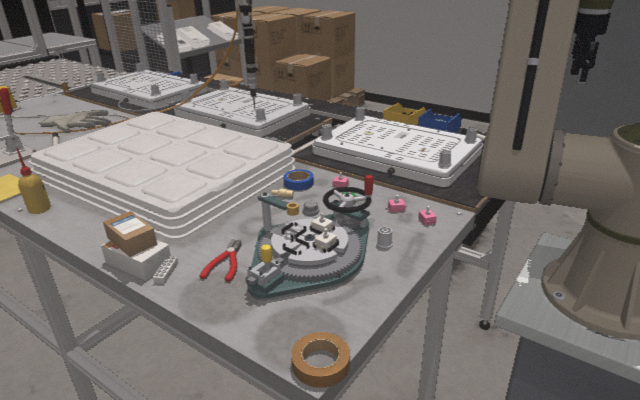

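The top view shows the bolt knob at (208,201), the wheel hub at about (334,209), the red handle at (351,224), the bush at (270,183), the foot/knob loose parts at (330,258) and (342,160), and the cutters at (230,152). The side view shows the handle at (369,186) and the knob at (266,254).

```bash
cat > h.py <<'E'
import numpy as np, cv2
from workcell import get_state, eyes, env
from scipy.spatial.transform import Rotation as R
def ray(n,u,v):
    c=eyes.camera_info(n); f=200/np.tan(np.radians(c["fovy"]/2)); q=c["orientation"]
    d=R.from_quat([q[1],q[2],q[3],q[0]]).apply([(u-c["cx"])/f,(v-c["cy"])/f,1]); return c["xyz"],d
def plane(n,u,v,z):
    o,d=ray(n,u,v); return o+d*(z-o[2])/d[2]
def tri(a,b):
    (o1,d1),(o2,d2)=ray("top",*a),ray("side",*b)
    s=np.linalg.lstsq(np.c_[d1,-d2],o2-o1,rcond=None)[0]; p,q=o1+s[0]*d1,o2+s[1]*d2
    return (p+q)/2,np.linalg.norm(p-q)
def blob(im,lo,hi,box):
    h=cv2.cvtColor(im,cv2.COLOR_RGB2HSV); m=cv2.inRange(h,np.array(lo),np.array(hi))
    w=np.zeros_like(m); x0,y0,x1,y1=box; w[y0:y1,x0:x1]=m[y0:y1,x0:x1]
    n,_,st,ce=cv2.connectedComponentsWithStats(w)
    if n<2: return None
    i=1+np.argmax(st[1:,4]); return ce[i],st[i]
YEL=((22,150,120),(35,255,255)); 
def red(im,box): return blob(im,(0,170,90),(6,255,255),box) 
def pr(n,p):
    c=eyes.camera_info(n); f=200/np.tan(np.radians(c["fovy"]/2)); q=c["orientation"]
    d=R.from_quat([q[1],q[2],q[3],q[0]]).inv().apply(np.array(p)-c["xyz"]); return c["cx"]+f*d[0]/d[2],c["cy"]+f*d[1]/d[2]
E
python3 - <<'E'
from h import *
t=eyes.read_camera("top"); s=eyes.read_camera("side")
yt=blob(t,*YEL,(195,190,225,215)); ys=blob(s,*YEL,(250,235,285,270))
rt=red(t,(335,205,370,240)); rs=red(s,(355,165,385,205))
print(yt,ys,rt,rs,sep="\n")
print("knob",tri(yt[0],ys[0]),plane("top",*yt[0],.09)); print("handle",tri(rt[0],rs[0]),plane("top",*rt[0],.122))
# wheel rim: dark ellipse
g=t[185:240,300:368].max(2); m=(g<45).astype(np.uint8)
n,l,st,ce=cv2.connectedComponentsWithStats(m); i=1+np.argmax(st[1:,4]); print(st[i])
c=max(cv2.findContours((l==i).astype(np.uint8),cv2.RETR_EXTERNAL,cv2.CHAIN_APPROX_NONE)[0],key=len)
e=cv2.minEnclosingCircle(c); print(e); el=cv2.fitEllipse(cv2.convexHull(c)); print(el)
W=plane("top",el[0][0]+300,el[0][1]+185,.084); print("wheel",W)
K=plane("top",*yt[0],.09); d=(K-W)[:2]; print(np.linalg.norm(d),np.degrees(np.arctan2(d[1],d[0])))
# bush, foot, knob, thermos
b=blob(t,(10,120,80),(22,255,255),(258,170,285,195)); print(b, plane("top",*b[0],.1) if b else 0)
for u,v,z in((330,258,.036),(342,160,.024),(268,227,.08),(290,207,.08)): print(plane("top",u,v,z))
cv2.imwrite("pics/crop.png",cv2.resize(t[130:280,180:380,::-1],(800,600),interpolation=cv2.INTER_CUBIC))
E
```

```text
(array([209.38271605, 200.22222222]), array([204, 196,  12,   9,  81], dtype=int32))
(array([265.73015873, 249.57142857]), array([262, 245,   9,  15,  63], dtype=int32))
(array([351.56140351, 223.8245614 ]), array([348, 220,   8,   9,  57], dtype=int32))
(array([368.8, 176.4]), array([366, 176,   6,   2,  10], dtype=int32))
knob (array([0.52605026, 0.32545113, 0.08361023]), np.float64(0.0001562515239279589)) [0.52509334 0.32395947 0.09      ]
handle (array([0.47843688, 0.04239968, 0.12798244]), np.float64(0.0013945403362149772)) [0.47959711 0.04216699 0.122     ]
[  8   0  52  50 711]
((33.44936752319336, 23.64594268798828), 25.933164596557617)
((33.49208450317383, 23.88764762878418), (50.7459602355957, 51.62266159057617), 106.16758728027344)
wheel [0.51263234 0.07509191 0.084     ]
0.24917932811996016 87.13354845094257
(array([270.12345679, 181.50617284]), array([264, 176,  13,  13,  81], dtype=int32)) [0.56347388 0.2028975  0.1       ]
[0.41525181 0.07887615 0.036     ]
[0.62818617 0.05417881 0.024     ]
[0.47426197 0.20609909 0.08      ]
[0.5154716  0.16293791 0.08      ]
```

View pics/crop.png

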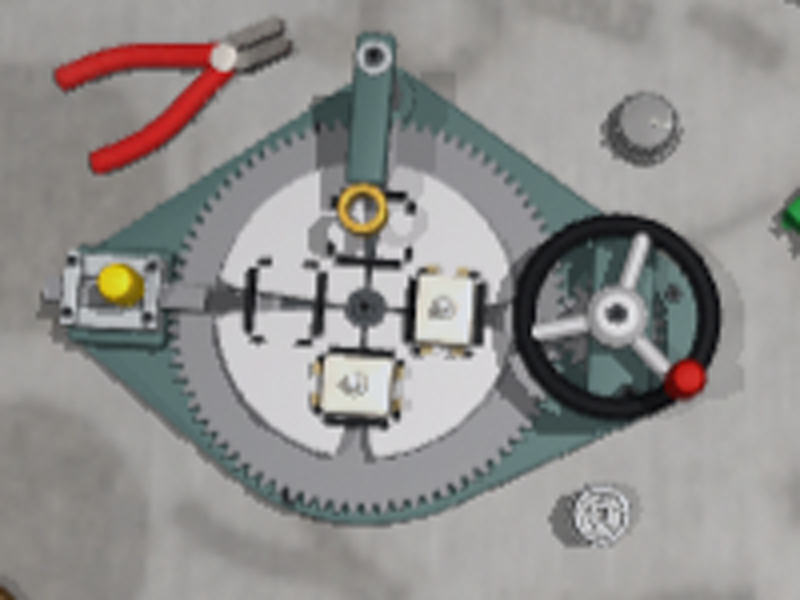

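The crop confirms the layout: knob at about (209,201), hub (334,209), handle (351,224). Next I bring the arm over with the fingers shut.

```bash
python3 -m inch '[0,0,0,0.121, 0,0,0,0.121, 0,0,0,0.121, 4,0,0,0, 4,0,0,0]' -1 40
python3 -m inch '[1.2,-3.9,0,0, 1.2,-3.9,0,0, 1.2,-3.9,0,0, 1.2,-3.9,0,0, 1.2,-3.9,0,0]'
python3 -m inch '[1.2,-3.9,0,0, 1.2,-3.9,0,0, 1.2,-3.9,0,0, 1.2,-3.9,0,0, 1.2,-3.9,0,0]'
```

```text
clock: 0.62
tcp_pos: [0.2837, -0.5378, 0.2424]
orientation: [0.0, 1.0, -0.002, -0.0]
wrist_force: [-0.1, -1.0, 0.3]
finger_gap: 0.0256
grip_force: 0.0
clock: 1.03
tcp_pos: [0.3446, -0.3404, 0.2418]
orientation: [-0.0, 1.0, 0.0, -0.0]
wrist_force: [1.0, -1.2, 0.6]
finger_gap: -0.0001
grip_force: 0.0
clock: 1.45
tcp_pos: [0.4043, -0.1453, 0.2424]
orientation: [0.0, 1.0, 0.0, 0.0]
wrist_force: [1.2, -0.7, 1.3]
finger_gap: -0.0001
grip_force: 0.0
```

```bash
python3 -m inch '[1.1,-3.9,0,0, 1.1,-3.9,0,0, 1.1,-3.9,0,0, 1.1,-3.9,0,0, 1.1,-3.9,0,0]' >/dev/null
python3 -m inch '[1.1,-3.9,0,0, 1.1,-3.9,0,0, 1.1,-3.9,0,0, 1.1,-3.9,0,0, 1.1,-3.9,0,0]'
python3 -m inch '[1,-3.9,0,0, 0,0,2,0, 0,0,3,0, 0,0,3,0, 0,0,0,0]'
python3 - <<'E'
from h import *
t=eyes.read_camera("top"); s=eyes.read_camera("side")
cv2.imwrite("pics/near.png",cv2.resize(np.vstack([t[150:300,180:420],s[150:300,200:440]])[:,:,::-1],(480,600)))
E
```

```text
clock: 2.28
tcp_pos: [0.5127, 0.162, 0.2462]
orientation: [-0.033, 0.998, 0.061, -0.003]
wrist_force: [-0.6, 0.2, 0.2]
finger_gap: 0.0002
grip_force: 0.0
clock: 2.7
tcp_pos: [0.5161, 0.1847, 0.1635]
orientation: [-0.041, 0.996, 0.076, -0.009]
wrist_force: [-0.3, -1.6, -1.1]
finger_gap: 0.0002
grip_force: 0.0
```

View pics/near.png

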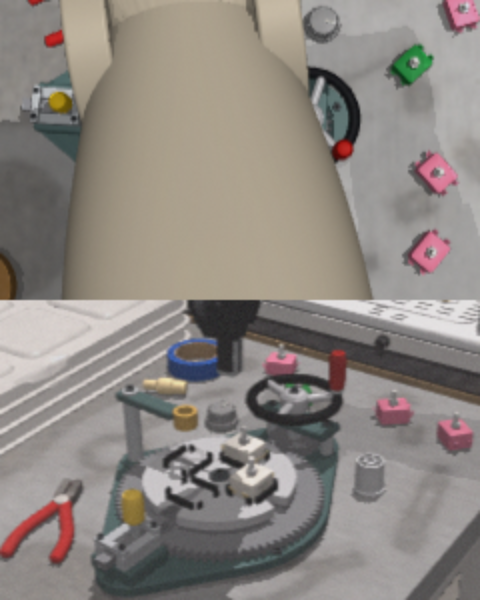

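The wrist roll hit its limit, so the tool is tilted and short of the target. The side view shows it clear of the fixture. I'll rise and turn back a quarter.

```bash
python3 -m inch '[0,0,-2,-0.12, 0,0,-2,-0.12, 0,0,-2,-0.12, 0,0,0,-0.12, 0,0,0,-0.12]' 
python3 -m inch '[0,0,0,-0.12, 0,0,0,-0.12, 0,0,0,-0.12, 0,0,0,-0.12, 0,0,0,0]'
python3 -c "
from h import *
s=get_state();print(s['joint_pos'],s['tcp_pos'],s['orientation'])"
```

```text
clock: 3.22
tcp_pos: [0.5231, 0.1801, 0.2339]
orientation: [-0.04, 0.928, 0.37, 0.013]
wrist_force: [-0.5, 0.5, -1.2]
finger_gap: -0.0
grip_force: 0.0
clock: 3.63
tcp_pos: [0.522, 0.18, 0.232]
orientation: [-0.037, 0.814, 0.579, 0.02]
wrist_force: [0.1, 0.8, 0.2]
finger_gap: -0.0001
grip_force: 0.0
[ 0.14239836  0.26261639 -0.05054243  1.2553556   0.08351106  2.0483661 ] [0.52203149 0.18003098 0.23197486] [-0.0365924   0.81440892  0.57878693  0.02011976]
```

```bash
cat >> h.py <<'E'
def to(p):
    s=get_state(); q=s["orientation"]; r=R.from_quat([q[1],q[2],q[3],q[0]]); X=r.as_matrix()
    print("tcp",s["tcp_pos"].round(4),"psi",np.arctan2(X[1,0],X[0,0]).round(3),"F",s["wrist_force"].round(1),"t",s["clock"])
    for t in np.atleast_2d(p): print("to",t.round(4),"shift cm",(100*r.inv().apply(t-s["tcp_pos"])).round(2))
    return r
K=np.array([.526,.325,.08]); W=np.array([.5126,.0751,.084]); YF=np.array([.052,.9986,0]); XF=np.array([.9986,-.052,0])
E
python3 -m inch '[0,0,0,-0.094, 0,0,0,-0.094, 0,0,0,-0.094, 0,0,0,0, 0,0,0,0]'
python3 -c "
from h import *
p=K-.04*YF; r=to([[p[0],p[1],.2],[p[0],p[1],.081]]); print(r.as_matrix().round(3))"
```

```text
clock: 4.05
tcp_pos: [0.5215, 0.1801, 0.2306]
orientation: [-0.034, 0.728, 0.685, 0.024]
wrist_force: [-0.4, 0.6, 0.7]
finger_gap: -0.0002
grip_force: 0.0
tcp [0.5215 0.1801 0.2306] psi 1.509 F [-0.4  0.6  0.7] t 4.05
to [0.5239 0.2851 0.2   ] shift cm [10.21 -0.34  3.91]
to [0.5239 0.2851 0.081 ] shift cm [ 9.23 -0.14 15.77]
[[ 0.061  0.998 -0.012]
 [ 0.995 -0.06   0.083]
 [ 0.082 -0.017 -0.997]]
```

```bash
python3 -m inch '[3.1,0,0,0, 3.1,0,0,0, 3,0,0,0, 0,-0.1,4,0, 0,0,4,0]'
python3 -m inch '[0,0,3,0, 0,0,2,0, 0,0,1,0, 0,0,0,0, 0,0,0,0]'
python3 - <<'E'
from h import *
p=K-.04*YF; to([[p[0],p[1],.081],K-.025*YF])
t=eyes.read_camera("top"); s=eyes.read_camera("side")
cv2.imwrite("pics/n2.png",cv2.resize(np.vstack([t[150:300,180:420],s[150:300,200:440]])[:,:,::-1],(480,600)))
E
```

```text
clock: 4.47
tcp_pos: [0.5269, 0.281, 0.1599]
orientation: [-0.033, 0.726, 0.686, 0.028]
wrist_force: [0.2, 0.5, -1.3]
finger_gap: 0.0001
grip_force: 0.0
clock: 4.88
tcp_pos: [0.5236, 0.2833, 0.0979]
orientation: [-0.035, 0.727, 0.686, 0.024]
wrist_force: [0.3, 0.0, 0.8]
finger_gap: -0.0001
grip_force: 0.0
tcp [0.5236 0.2833 0.0979] psi 1.513 F [0.3 0.  0.8] t 4.8833
to [0.5239 0.2851 0.081 ] shift cm [0.04 0.05 1.7 ]
to [0.5247 0.3    0.08  ] shift cm [1.53 0.04 1.92]
```

View pics/n2.png

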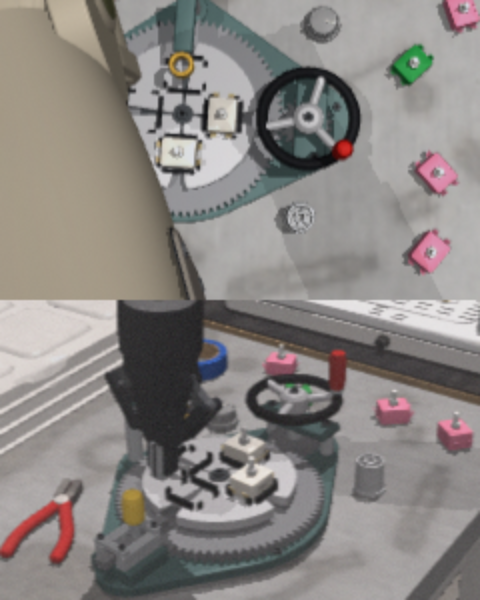

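The fingertips stand just in front of the yellow knob on the dial side (side view, fingers at (165,470), knob at (131,505)). Next I descend and push it back.

```bash
python3 -m inch '[0,0,0.9,0, 0,0,0.8,0, 0.6,0,0.05,0, 0.6,0,0.05,0, 0.3,0,0,0]'
python3 -m inch '[0.3,0,0,0, 0.3,0,0,0, 0.3,0,0,0, 0,0,0,0, 0,0,0,0]'
python3 - <<'E'
from h import *
to(K-.0055*YF)
s=eyes.read_camera("side"); ys=blob(s,*YEL,(230,235,285,290)); print(ys)
for d in(0,.008,.016): print(pr("side",K+YF*d+[0,0,.004]))
E
```

```text
clock: 5.4
tcp_pos: [0.5237, 0.3005, 0.0803]
orientation: [-0.035, 0.726, 0.687, 0.023]
wrist_force: [-1.0, -0.4, 0.1]
finger_gap: -0.0001
grip_force: 0.0
clock: 5.82
tcp_pos: [0.5243, 0.3086, 0.0811]
orientation: [-0.035, 0.726, 0.687, 0.023]
wrist_force: [0.0, -1.6, 0.0]
finger_gap: 0.0001
grip_force: 0.6
tcp [0.5243 0.3086 0.0811] psi 1.514 F [ 0.  -1.6  0. ] t 5.8167
to [0.5257 0.3195 0.08  ] shift cm [1.08 0.09 0.2 ]
(array([264.97, 253.34]), array([261, 246,   9,  17, 100], dtype=int32))
(np.float64(265.94036145541685), np.float64(249.29363221060953))
(np.float64(262.85052615708264), np.float64(251.3250389378598))
(np.float64(259.722271078595), np.float64(253.38170468131233))
```

```bash
python3 -m inch '[0.3,0,0.02,0, 0.3,0,0.02,0, 0.3,0,0.02,0, 0,0,0,0, 0,0,0,0]'
python3 -m inch '[0.2,0,0.02,0, 0.2,0,0.02,0, 0,0,0,0, 0,0,0,0, 0,0,0,0]'
python3 - <<'E'
from h import *
to(K-.0055*YF)
s=eyes.read_camera("side"); ys=blob(s,*YEL,(230,235,285,290)); print(ys)
E
```

```text
clock: 6.28
tcp_pos: [0.5247, 0.3179, 0.0812]
orientation: [-0.035, 0.726, 0.687, 0.023]
wrist_force: [0.7, -1.1, -1.1]
finger_gap: 0.0003
grip_force: 0.8
clock: 6.7
tcp_pos: [0.5249, 0.3216, 0.0812]
orientation: [-0.035, 0.726, 0.687, 0.023]
wrist_force: [-0.0, -3.2, -1.8]
finger_gap: 0.0005
grip_force: 1.3
tcp [0.5249 0.3216 0.0812] psi 1.514 F [-0.  -3.2 -1.8] t 6.7
to [0.5257 0.3195 0.08  ] shift cm [-0.22  0.1   0.1 ]
(array([259.81188119, 256.34653465]), array([256, 249,   9,  17, 101], dtype=int32))
```

```bash
python3 -m inch '[0.15,0,0.01,0, 0,0,0,0, 0,0,0,0, 0,0,0,0, 0,0,0,0]'
python3 -m inch '[0.15,0,0.01,0, 0,0,0,0, 0,0,0,0, 0,0,0,0, 0,0,0,0]'

```

```text
clock: 7.17
tcp_pos: [0.5249, 0.3219, 0.0811]
orientation: [-0.034, 0.726, 0.686, 0.022]
wrist_force: [-0.7, -6.9, 0.7]
finger_gap: -0.0002
grip_force: 3.3
clock: 7.58
tcp_pos: [0.5249, 0.3221, 0.0811]
orientation: [-0.033, 0.727, 0.686, 0.021]
wrist_force: [-0.6, -10.8, 2.4]
finger_gap: -0.0001
grip_force: 5.4
```

The bolt is at its stop (force rising, no travel). Now I back off, rise and go behind the handle.

```bash
python3 -m inch '[-0.8,0,0,0, -0.6,0,-1,0, 0,0,-4,0, 0,0,-4,0, 0,0,-3,0]'
python3 - <<'E'
from h import *
def P(a,z=.114): a=np.radians(a); return W*[1,1,0]+[.047*np.cos(a),.047*np.sin(a),z]
p=P(-95); to([[p[0],p[1],.2],p])
s=eyes.read_camera("side"); t=eyes.read_camera("top"); print(blob(s,*YEL,(230,235,285,290)),red(t,(335,205,370,240)))
E
```

```text
clock: 8.0
tcp_pos: [0.5265, 0.3011, 0.2036]
orientation: [-0.035, 0.726, 0.687, 0.025]
wrist_force: [1.3, 0.3, 0.1]
finger_gap: -0.0003
grip_force: 0.0
tcp [0.5265 0.3011 0.2036] psi 1.515 F [1.3 0.3 0.1] t 8.0
to [0.5085 0.0283 0.2   ] shift cm [-27.28  -0.3   -1.94]
to [0.5085 0.0283 0.114 ] shift cm [-28.    -0.16   6.63]
(array([259.54237288, 255.11864407]), array([256, 249,   9,  14,  59], dtype=int32)) (array([351.75471698, 223.69811321]), array([348, 220,   8,   9,  53], dtype=int32))
```

```bash
python3 -m inch '[-4,0,-0.3,0, -4,0,-0.3,0, -4,0,-0.3,0, -4,0,-0.3,0, -4,0,-0.3,0]'
python3 -m inch '[-4,0,-0.3,0, -3.9,0,0,0, 0,0,0,0, 0,0,0,0, 0,0,0,0]'
python3 - <<'E'
from h import *
def P(a,z=.114): a=np.radians(a); return W*[1,1,0]+[.047*np.cos(a),.047*np.sin(a),z]
p=P(-95); to([[p[0],p[1],.2],p])
E
```

```text
clock: 8.52
tcp_pos: [0.5145, 0.0995, 0.1988]
orientation: [-0.035, 0.725, 0.687, 0.024]
wrist_force: [1.6, 0.0, -0.2]
finger_gap: -0.0001
grip_force: 0.0
clock: 8.93
tcp_pos: [0.5106, 0.0219, 0.1952]
orientation: [-0.035, 0.726, 0.686, 0.024]
wrist_force: [0.3, 0.5, -0.2]
finger_gap: 0.0002
grip_force: 0.0
tcp [0.5106 0.0219 0.1952] psi 1.514 F [ 0.3  0.5 -0.2] t 8.9333
to [0.5085 0.0283 0.2   ] shift cm [ 0.66 -0.25 -0.43]
to [0.5085 0.0283 0.114 ] shift cm [-0.05 -0.1   8.14]
```

Descend, and work out the arc steps.

```bash
python3 -m inch '[0,-0.1,3,0, 0,0,3,0, 0,0,1.5,0, 0,0,0.5,0, 0,0,0,0]'
cat >> h.py <<'E'
def P(a,z=.114): a=np.radians(a); return W*[1,1,0]+[.047*np.cos(a),.047*np.sin(a),z]
E
python3 - <<'E'
from h import *
r=to(P(-95)); prev=get_state()["tcp_pos"]
for i,a in enumerate(np.arange(-103,-472,-8)):
    p=P(a); print(a,(100*r.inv().apply(p-prev)).round(2).tolist()); prev=p
s=eyes.read_camera("side"); cv2.imwrite("pics/n3.png",cv2.resize(s[130:280,250:450,::-1],(640,480)))
E
```

```text
clock: 9.35
tcp_pos: [0.5073, 0.0302, 0.1141]
orientation: [-0.036, 0.725, 0.687, 0.023]
wrist_force: [0.2, 0.7, 0.3]
finger_gap: 0.0001
grip_force: 0.0
tcp [0.5073 0.0302 0.1141] psi 1.517 F [0.2 0.7 0.3] t 9.35
to [0.5085 0.0283 0.114 ] shift cm [-0.18  0.13 -0.01]
-103 [-0.12, -0.53, 0.01]
-111 [0.16, -0.64, 0.03]
-119 [0.24, -0.61, 0.03]
-127 [0.33, -0.57, 0.04]
-135 [0.4, -0.52, 0.04]
-143 [0.47, -0.46, 0.05]
-151 [0.53, -0.39, 0.05]
-159 [0.58, -0.31, 0.05]
-167 [0.61, -0.22, 0.06]
-175 [0.64, -0.14, 0.06]
-183 [0.65, -0.05, 0.05]
-191 [0.65, 0.05, 0.05]
-199 [0.64, 0.14, 0.05]
-207 [0.61, 0.22, 0.05]
-215 [0.58, 0.31, 0.04]
-223 [0.53, 0.39, 0.04]
-231 [0.47, 0.46, 0.03]
-239 [0.4, 0.52, 0.02]
-247 [0.33, 0.57, 0.02]
-255 [0.25, 0.61, 0.01]
-263 [0.16, 0.64, -0.0]
-271 [0.07, 0.65, -0.01]
-279 [-0.02, 0.66, -0.02]
-287 [-0.11, 0.65, -0.02]
-295 [-0.2, 0.62, -0.03]
-303 [-0.29, 0.59, -0.04]
-311 [-0.36, 0.54, -0.04]
-319 [-0.44, 0.49, -0.05]
-327 [-0.5, 0.42, -0.05]
-335 [-0.55, 0.35, -0.05]
-343 [-0.6, 0.27, -0.05]
-351 [-0.63, 0.18, -0.06]
-359 [-0.65, 0.09, -0.06]
-367 [-0.65, -0.0, -0.05]
-375 [-0.65, -0.09, -0.05]
-383 [-0.63, -0.18, -0.05]
-391 [-0.6, -0.27, -0.04]
-399 [-0.55, -0.35, -0.04]
-407 [-0.5, -0.42, -0.03]
-415 [-0.44, -0.49, -0.03]
-423 [-0.37, -0.54, -0.02]
-431 [-0.29, -0.59, -0.01]
-439 [-0.2, -0.62, -0.0]
-447 [-0.11, -0.65, 0.0]
-455 [-0.02, -0.66, 0.01]
-463 [0.07, -0.65, 0.02]
-471 [0.16, -0.64, 0.03]
```

View pics/n3.png

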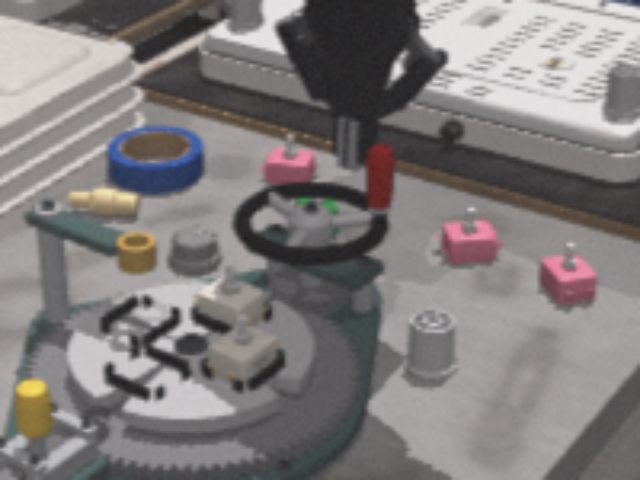

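The fingertips (348,150) stand just above the rim, behind the red handle (380,180). The knob is back and the thermostats are untouched. I start the arc.

```bash
python3 -m inch '[-0.1,-0.5,0,0, 0.16,-0.64,0.03,0, 0.24,-0.61,0.03,0, 0.33,-0.57,0.04,0, 0.4,-0.52,0.04,0]'
python3 -m inch '[0.47,-0.46,0.05,0, 0.53,-0.39,0.05,0, 0.58,-0.31,0.05,0, 0.61,-0.22,0.06,0, 0.64,-0.14,0.06,0]'
python3 - <<'E'
from h import *
to(P(-175))
s=eyes.read_camera("side"); t=eyes.read_camera("top")
b=red(s,(300,150,420,215)); print(b); print(red(t,(300,180,370,240)))
if b: p=plane("side",*b[0],.11); d=p-W; print(p,np.degrees(np.arctan2(d[1],d[0])),np.hypot(*d[:2]))
E
```

```text
clock: 9.82
tcp_pos: [0.4819, 0.0403, 0.1164]
orientation: [-0.033, 0.726, 0.686, 0.025]
wrist_force: [7.3, 0.3, -1.3]
finger_gap: 0.0001
grip_force: 2.7
clock: 10.23
tcp_pos: [0.4664, 0.0698, 0.1151]
orientation: [-0.035, 0.726, 0.686, 0.023]
wrist_force: [2.7, -3.4, 0.3]
finger_gap: -0.0004
grip_force: 1.8
tcp [0.4664 0.0698 0.1151] psi 1.514 F [ 2.7 -3.4  0.3] t 10.2333
to [0.4658 0.071  0.114 ] shift cm [ 0.11 -0.07  0.12]
(array([362.66666667, 185.66666667]), array([362, 185,   2,   2,   3], dtype=int32))
(array([324.33333333, 229.16666667]), array([323, 226,   4,   7,  18], dtype=int32))
[0.48412871 0.0562191  0.11      ] -146.449430381741 0.03416288822477354
```

```bash
python3 -m inch '[0.7,-0.08,0.1,0, 0.65,0.05,0.06,0, 0.64,0.14,0.05,0, 0.61,0.22,0.05,0, 0.58,0.31,0.04,0]'
python3 -m inch '[0.53,0.39,0.04,0, 0.47,0.46,0.03,0, 0.4,0.52,0.02,0, 0.33,0.57,0.02,0, 0.25,0.61,0.01,0]'
python3 - <<'E'
from h import *
to(P(-255))
s=eyes.read_camera("side"); t=eyes.read_camera("top")
h=cv2.cvtColor(s,cv2.COLOR_RGB2HSV); 
b=blob(s,(0,150,60),(8,255,255),(300,140,420,215)); print(b); print(red(t,(300,180,370,240)))
cv2.imwrite("pics/n4.png",cv2.resize(s[130:280,250:450,::-1],(640,480)))
E
```

```text
clock: 10.75
tcp_pos: [0.4744, 0.1013, 0.1142]
orientation: [-0.035, 0.726, 0.686, 0.022]
wrist_force: [0.8, -8.9, 0.0]
finger_gap: -0.0001
grip_force: 4.4
clock: 11.17
tcp_pos: [0.5002, 0.12, 0.1136]
orientation: [-0.036, 0.726, 0.686, 0.022]
wrist_force: [-3.1, -2.3, 0.4]
finger_gap: 0.0
grip_force: 1.6
tcp [0.5002 0.12   0.1136] psi 1.514 F [-3.1 -2.3  0.4] t 11.1667
to [0.5004 0.1205 0.114 ] shift cm [ 0.06  0.02 -0.03]
(array([330.4   , 193.5875]), array([327, 184,   8,  20,  80], dtype=int32))
None
```

View pics/n4.png

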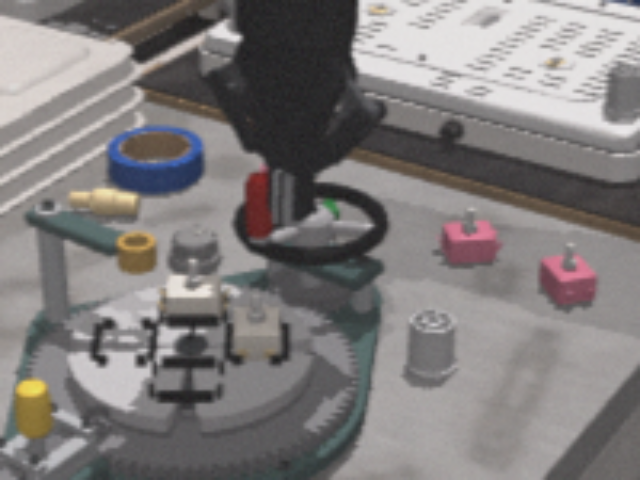

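The handle (258,205) is being pushed well and the dial has turned with both thermostats seated. I continue.

```bash
python3 -m inch '[0.2,0.65,0,0, 0.07,0.65,0,0, -0.02,0.66,-0.02,0, -0.11,0.65,-0.02,0, -0.2,0.62,-0.03,0]'
python3 -m inch '[-0.29,0.59,-0.04,0, -0.36,0.54,-0.04,0, -0.44,0.49,-0.05,0, -0.5,0.42,-0.05,0, -0.55,0.35,-0.05,0]'
python3 - <<'E'
from h import *
to(P(-335))
E
python3 -m inch '[-0.6,0.27,-0.05,0, -0.63,0.18,-0.06,0, -0.65,0.09,-0.06,0, -0.65,0,-0.05,0, -0.65,-0.09,-0.05,0]'
python3 - <<'E'
from h import *
to(P(-375))
E
```

```text
clock: 11.68
tcp_pos: [0.5332, 0.1175, 0.114]
orientation: [-0.036, 0.726, 0.687, 0.023]
wrist_force: [-3.2, 0.2, 0.1]
finger_gap: -0.0001
grip_force: 1.6
clock: 12.1
tcp_pos: [0.5577, 0.0941, 0.1148]
orientation: [-0.035, 0.726, 0.687, 0.024]
wrist_force: [-1.4, 2.8, 0.3]
finger_gap: 0.0001
grip_force: 1.4
tcp [0.5577 0.0941 0.1148] psi 1.515 F [-1.4  2.8  0.3] t 12.1
to [0.5552 0.095  0.114 ] shift cm [ 0.06 -0.25  0.09]
clock: 12.52
tcp_pos: [0.5597, 0.0616, 0.1149]
orientation: [-0.035, 0.726, 0.687, 0.024]
wrist_force: [-0.9, 4.1, 0.2]
finger_gap: -0.0002
grip_force: 1.6
tcp [0.5597 0.0616 0.1149] psi 1.514 F [-0.9  4.1  0.2] t 12.5167
to [0.558  0.0629 0.114 ] shift cm [ 0.12 -0.18  0.1 ]
```

```bash
python3 -m inch '[-0.6,-0.28,0.03,0, -0.6,-0.35,-0.02,0, -0.55,-0.38,-0.02,0, -0.5,-0.42,-0.03,0, -0.44,-0.49,-0.03,0]'
python3 -m inch '[-0.37,-0.54,-0.02,0, -0.29,-0.59,-0.01,0, -0.2,-0.62,0,0, 0,0,0,0, 0,0,0,0]'
python3 - <<'E'
from h import *
to([P(-439),P(-447),P(-455)])
s=eyes.read_camera("side"); t=eyes.read_camera("top")
print(red(t,(300,180,370,240)),blob(s,(0,150,60),(8,255,255),(300,140,420,215)))
cv2.imwrite("pics/n5.png",cv2.resize(np.vstack([t[150:270,250:410],s[150:270,250:410]])[:,:,::-1],(400,600)))
E
```

```text
clock: 12.93
tcp_pos: [0.5395, 0.0356, 0.1141]
orientation: [-0.033, 0.726, 0.687, 0.024]
wrist_force: [2.6, 1.0, -0.0]
finger_gap: -0.0001
grip_force: 1.3
clock: 13.35
tcp_pos: [0.5196, 0.0281, 0.1133]
orientation: [-0.035, 0.726, 0.686, 0.022]
wrist_force: [-0.3, 0.4, -0.2]
finger_gap: -0.0002
grip_force: 0.0
tcp [0.5196 0.0281 0.1133] psi 1.514 F [-0.3  0.4 -0.2] t 13.35
to [0.5216 0.029  0.114 ] shift cm [ 0.1   0.19 -0.06]
to [0.5151 0.0282 0.114 ] shift cm [-0.02 -0.46 -0.06]
to [0.5085 0.0283 0.114 ] shift cm [-0.04 -1.11 -0.05]
(array([355., 216.]), array([355, 216,   1,   1,   1], dtype=int32)) (array([364.05747126, 179.96551724]), array([361, 172,   7,  18,  87], dtype=int32))
```

View pics/n5.png

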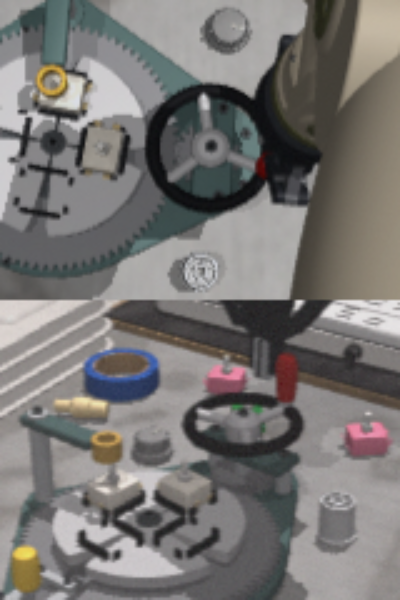

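The handle (top view (262,165) in the crop) is a little short of its starting angle and thermostat A is nearly under the bush. I compute what is left.

```bash
python3 - <<'E'
from h import *
for a in(-105,-110,-115,-120,-125,-130,-135.7,-140): print(a,np.round(pr("side",P(a,.11)),1))
s0=cv2.imread("pics/side0.png")[:,:,::-1].copy(); s=eyes.read_camera("side")
print(blob(s0,(0,150,60),(8,255,255),(300,140,420,215)))
E
```

```text
-105 [362.6 179.2]
-110 [363.8 179.8]
-115 [364.9 180.5]
-120 [365.9 181.2]
-125 [366.8 182. ]
-130 [367.5 182.8]
-135.7 [368.1 183.8]
-140 [368.4 184.5]
(array([368.91428571, 177.97142857]), array([366, 175,   7,   8,  35], dtype=int32))
```

```bash
python3 -m inch '[-0.02,-0.46,0,0, -0.02,-0.4,0,0, 0,-0.4,0,0, 0.04,-0.4,0,0, 0,0,0,0]'
python3 -m inch '[0,0,0,0, 0,0,0,0, 0,0,0,0, 0,0,0,0, 0,0,0,0]'
python3 - <<'E'
from h import *
to([P(-463),P(-466),P(-469)])
s=eyes.read_camera("side"); t=eyes.read_camera("top")
b=blob(s,(0,150,60),(8,255,255),(300,140,420,215)); print(b)
# dial/thermo check: top thermo_b white blob & spokes
cv2.imwrite("pics/t6.png",t[:,:,::-1])
s0=cv2.imread("pics/side0.png")[:,:,::-1].copy()
for im in(s0,s):
    a=im.astype(int); m=(a[...,0]>1.8*a[...,1])&(a[...,0]>1.8*a[...,2])&(a[...,0]>70); y,x=np.nonzero(m[165:200,355:385]); print(x.mean()+355,y.mean()+165,len(x),y.min()+165,y.max()+165)
t0=cv2.imread("pics/top0.png")[:,:,::-1]
for im in(t0,t):
    a=im.astype(int)[180:245,300:375]; m=(a[...,0]>1.8*a[...,1])&(a[...,0]>1.8*a[...,2])&(a[...,0]>70); y,x=np.nonzero(m); print(x.mean()+300,y.mean()+180,len(x))
E
```

```text
clock: 13.92
tcp_pos: [0.5039, 0.0298, 0.114]
orientation: [-0.034, 0.726, 0.687, 0.024]
wrist_force: [2.2, 0.9, -0.5]
finger_gap: -0.0
grip_force: 0.8
clock: 14.33
tcp_pos: [0.5038, 0.0294, 0.1136]
orientation: [-0.035, 0.726, 0.686, 0.023]
wrist_force: [0.9, -0.3, 0.4]
finger_gap: 0.0
grip_force: 0.3
tcp [0.5038 0.0294 0.1136] psi 1.514 F [ 0.9 -0.3  0.4] t 14.3333
to [0.502  0.0293 0.114 ] shift cm [-0.02 -0.18 -0.04]
to [0.4996 0.0299 0.114 ] shift cm [ 0.03 -0.42 -0.03]
to [0.4973 0.0307 0.114 ] shift cm [ 0.09 -0.66 -0.02]
(array([367.76344086, 182.58064516]), array([365, 175,   7,  18,  93], dtype=int32))
368.20567375886526 183.90070921985816 141 175 194
367.63829787234044 183.3404255319149 141 174 193
351.0263157894737 224.31578947368422 76
351.58620689655174 222.63793103448276 58
```

```bash
python3 -m inch '[0.02,-0.15,0,0, 0.03,-0.13,0,0, 0,0,0,0, 0,0,0,0, 0,0,0,0]'
python3 - <<'E'
from h import *
s=eyes.read_camera("side"); to(P(-469))
a=s.astype(int); m=(a[...,0]>1.8*a[...,1])&(a[...,0]>1.8*a[...,2])&(a[...,0]>70); y,x=np.nonzero(m[165:200,355:385]); print(x.mean()+355,y.mean()+165,len(x))
E
python3 -m inch '[0,0.4,0,0, 0,0.4,-1,0, 0,0,-3,0, 0,0,-4,0, 0,0,-1,0]'
python3 - <<'E'
from h import *
p=K+.065*YF; to([[p[0],p[1],.2],[p[0],p[1],.081]])
s=eyes.read_camera("side"); a=s.astype(int); m=(a[...,0]>1.8*a[...,1])&(a[...,0]>1.8*a[...,2])&(a[...,0]>70); y,x=np.nonzero(m[165:200,355:385]); print(x.mean()+355,y.mean()+165,len(x))
E
```

```text
clock: 14.85
tcp_pos: [0.5016, 0.0303, 0.1139]
orientation: [-0.034, 0.726, 0.687, 0.024]
wrist_force: [3.1, -0.4, -1.0]
finger_gap: 0.0001
grip_force: 1.3
tcp [0.5016 0.0303 0.1139] psi 1.514 F [ 3.6  0.3 -1.8] t 14.9
to [0.4973 0.0307 0.114 ] shift cm [ 0.02 -0.44  0.  ]
368.0070921985816 183.80141843971631 141
clock: 15.32
tcp_pos: [0.5121, 0.0219, 0.2082]
orientation: [-0.033, 0.726, 0.687, 0.025]
wrist_force: [2.3, -0.6, 0.2]
finger_gap: -0.0002
grip_force: 0.0
tcp [0.5121 0.0219 0.2082] psi 1.515 F [ 2.3 -0.6  0.2] t 15.3167
to [0.5294 0.3899 0.2   ] shift cm [36.65 -0.29  3.8 ]
to [0.5294 0.3899 0.081 ] shift cm [35.69 -0.13 15.66]
368.2014388489209 183.59712230215828 139
```

The wheel is at one turn within about 1 to 2 degrees. Now I go to the far side of the bolt knob.

```bash
python3 -m inch '[4,0,0.3,0, 4,0,0.3,0, 4,0,0.3,0, 4,0,0.3,0, 4,0,0.3,0]' >/dev/null
python3 -m inch '[4,0,0.3,0, 4,0,0.3,0, 4,0,0.3,0, 4,0,0.3,0, 0,0,0,0]'
python3 - <<'E'
from h import *
p=K+.065*YF; to([[p[0],p[1],.2],[p[0],p[1],.081]])
E
```

```text
clock: 16.2
tcp_pos: [0.529, 0.3891, 0.2037]
orientation: [-0.036, 0.724, 0.689, 0.023]
wrist_force: [0.2, -0.7, 0.1]
finger_gap: -0.0001
grip_force: 0.0
tcp [0.529  0.3891 0.2037] psi 1.521 F [ 0.2 -0.7  0.1] t 16.2
to [0.5294 0.3899 0.2   ] shift cm [0.06 0.04 0.38]
to [0.5294 0.3899 0.081 ] shift cm [-0.93  0.28 12.24]
```

```bash
python3 -m inch '[-0.9,0,3,0, 0,0.2,4,0, 0,0,3,0, 0,0,1.5,0, 0,0,0.7,0]'
python3 -m inch '[0,0,0,0, -0.5,0,-0.04,0, -0.5,0,-0.04,0, -0.5,0,-0.04,0, 0,0,0,0]'
python3 - <<'E'
from h import *
to([K+.0215*YF,K+.0375*YF])
s=eyes.read_camera("side"); print(blob(s,*YEL,(230,235,285,290)))
E
```

```text
clock: 16.62
tcp_pos: [0.5271, 0.3822, 0.0785]
orientation: [-0.036, 0.726, 0.687, 0.019]
wrist_force: [-1.0, 0.2, 0.5]
finger_gap: -0.0001
grip_force: 0.0
clock: 17.03
tcp_pos: [0.5303, 0.3678, 0.085]
orientation: [-0.034, 0.726, 0.686, 0.024]
wrist_force: [-0.5, -0.5, -0.2]
finger_gap: -0.0001
grip_force: 0.0
tcp [0.5303 0.3678 0.085 ] psi 1.513 F [-0.5 -0.5 -0.2] t 17.0333
to [0.5271 0.3465 0.08  ] shift cm [-2.19 -0.19  0.33]
to [0.528  0.3624 0.08  ] shift cm [-0.59 -0.2   0.46]
(array([260.41463415, 256.30487805]), array([257, 249,   9,  17,  82], dtype=int32))
```

```bash
python3 -m inch '[-0.3,-0.1,0.3,0, -0.3,-0.1,0,0, -0.3,0,-0.02,0, -0.3,0,-0.02,0, 0,0,0,0]'
python3 -m inch '[-0.3,0,-0.02,0, -0.3,0,-0.02,0, 0,0,0,0, 0,0,0,0, 0,0,0,0]'
python3 - <<'E'
from h import *
to([K+.0215*YF])
s=eyes.read_camera("side"); print(blob(s,*YEL,(230,235,285,290)))
E
```

```text
clock: 17.5
tcp_pos: [0.5272, 0.3571, 0.0803]
orientation: [-0.035, 0.726, 0.686, 0.024]
wrist_force: [1.3, 2.6, 0.3]
finger_gap: -0.0002
grip_force: 1.1
clock: 17.92
tcp_pos: [0.5263, 0.3509, 0.0797]
orientation: [-0.035, 0.726, 0.686, 0.023]
wrist_force: [0.5, 1.6, 0.7]
finger_gap: -0.0001
grip_force: 1.0
tcp [0.5263 0.3509 0.0797] psi 1.514 F [0.5 1.6 0.7] t 17.9167
to [0.5271 0.3465 0.08  ] shift cm [-0.43  0.11 -0.06]
(array([267.46808511, 253.78723404]), array([265, 247,   6,  15,  47], dtype=int32))
```

```bash
python3 -m inch '[-0.2,0,-0.02,0, -0.2,0,-0.02,0, 0,0,0,0, 0,0,0,0, 0,0,0,0]'
python3 -m inch '[-0.15,0,-0.01,0, 0,0,0,0, 0,0,0,0, 0,0,0,0, 0,0,0,0]'
python3 -m inch '[-0.15,0,-0.01,0, 0,0,0,0, 0,0,0,0, 0,0,0,0, 0,0,0,0]'
```

```text
clock: 18.38
tcp_pos: [0.5262, 0.3485, 0.0799]
orientation: [-0.036, 0.726, 0.687, 0.024]
wrist_force: [1.6, 6.2, -1.5]
finger_gap: 0.0
grip_force: 3.6
clock: 18.8
tcp_pos: [0.5262, 0.3483, 0.0799]
orientation: [-0.036, 0.725, 0.687, 0.025]
wrist_force: [1.7, 11.5, -1.3]
finger_gap: 0.0002
grip_force: 5.5
clock: 19.22
tcp_pos: [0.5261, 0.3481, 0.08]
orientation: [-0.037, 0.725, 0.687, 0.026]
wrist_force: [2.7, 15.6, -4.1]
finger_gap: -0.0001
grip_force: 7.5
```

```bash
python3 -m inch '[-0.2,0,-0.01,0, -0.2,0,0,0, 0,0,0,0, 0,0,0,0, 0,0,0,0]'
python3 -m inch '[0.7,0,0,0, 0.7,0,0,0, 0.5,0,-2,0, 0,0,-4,0, 0,0,-4,0]'
python3 -m inch '[0,0,-2,0, 4,0,0,0, 0,0,0,0, 0,0,0,0, 0,0,0,0]'
python3 - <<'E'
from h import *
s=eyes.read_camera("side"); t=eyes.read_camera("top")
s0=cv2.imread("pics/side0.png")[:,:,::-1].copy();t0=cv2.imread("pics/top0.png")[:,:,::-1].copy()
for im in(s0,s):
    print(blob(im,*YEL,(230,235,285,290)))
    a=im.astype(int); m=(a[...,0]>1.8*a[...,1])&(a[...,0]>1.8*a[...,2])&(a[...,0]>70); y,x=np.nonzero(m[165:200,355:385]); print(x.mean()+355,y.mean()+165,len(x))
for im in(t0,t):
    a=im.astype(int)[180:245,300:375]; m=(a[...,0]>1.8*a[...,1])&(a[...,0]>1.8*a[...,2])&(a[...,0]>70); y,x=np.nonzero(m); print(x.mean()+300,y.mean()+180,len(x))
# compare bolt region
c=lambda im:cv2.resize(im[230:290,235:315,::-1],(400,300),interpolation=cv2.INTER_CUBIC)
d=lambda im:cv2.resize(im[165:245,230:370,::-1],(400,228),interpolation=cv2.INTER_CUBIC)
cv2.imwrite("pics/end.png",np.vstack([np.hstack([c(s0),c(s)]),np.hstack([d(t0),d(t)])]))
E
```

```text
clock: 19.63
tcp_pos: [0.5261, 0.3477, 0.0801]
orientation: [-0.04, 0.724, 0.688, 0.029]
wrist_force: [2.1, 26.9, -7.4]
finger_gap: 0.0
grip_force: 12.7
clock: 20.05
tcp_pos: [0.5258, 0.3495, 0.1792]
orientation: [-0.035, 0.726, 0.687, 0.019]
wrist_force: [1.4, 0.3, 0.7]
finger_gap: 0.0001
grip_force: 0.0
clock: 20.47
tcp_pos: [0.5298, 0.3882, 0.2027]
orientation: [-0.035, 0.726, 0.687, 0.022]
wrist_force: [-0.7, -0.6, -0.2]
finger_gap: 0.0
grip_force: 0.0
(array([266.03076923, 249.6       ]), array([262, 245,   9,  12,  65], dtype=int32))
368.20567375886526 183.90070921985816 141
(array([266.6122449 , 248.59183673]), array([262, 245,  10,  11,  49], dtype=int32))
368.1811594202899 183.68840579710144 138
351.0263157894737 224.31578947368422 76
351.95 223.45 80
```

View pics/end.png

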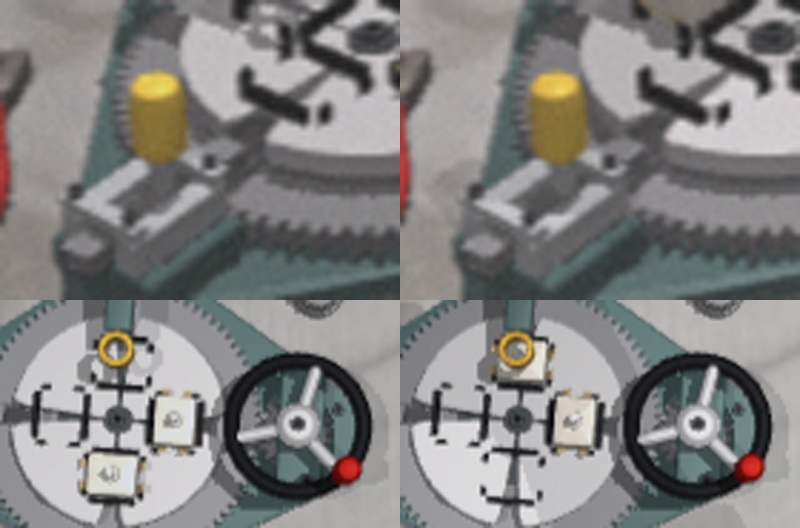

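The bolt and knob look exactly as at the start, A is under the bush and B is nearest the wheel. One quick wheel angle check before handing in.

```bash
python3 - <<'E'
from h import *
t=eyes.read_camera("top"); t0=cv2.imread("pics/top0.png")[:,:,::-1].copy()
for im in(t0,t):
    b=red(im,(335,205,370,240)); d=plane("top",*b[0],.125)-W; print(b[0],b[1][4],np.arctan2(d[1],d[0]))
f=lambda im:cv2.cvtColor(im[187:232,312:364],cv2.COLOR_RGB2GRAY)
c=(334-312,209-187)
A,B=[cv2.warpPolar(cv2.GaussianBlur(f(i),(3,3),0),(24,720),(21.5,22),24,cv2.INTER_LINEAR).astype(np.float32)[:,6:18] for i in(t0,t)]
e=[(np.mean((A-np.roll(B,k,0))**2),k) for k in range(-40,41)]; k=min(e)[1]; print("wheel shift rad",k*2*np.pi/720)
E
```

```text
[351.56140351 223.8245614 ] 57 -2.36574180636191
[352.43548387 223.14516129] 62 -2.3203968732248477
wheel shift rad 0.05235987755982988
```

```bash
python3 -c "
from workcell import env
print(env.hand_in())"
```

```text
the job is handed in; nothing more can be done
None
```

I drew the bolt back, pushed the wheel one turn clockwise, pushed the bolt home again and handed the job in at about 20.6 s; in the last pictures the wheel is about 0.05 rad short of a full turn (limit 0.12), thermostat A is under the bush, and the verdict was not shown.

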